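# Transfer a row of pipe fittings to the slotted rack in sequence

### The arm

A 6-joint arm with a two-finger parallel gripper is mounted at the origin on a cart in front of the work surface, level with it; the furniture and walls round the work are solid. World frame = base frame: x ahead of the robot, y to its left, z up, the work surface at z = 0. Lengths are in m, angles in rad, forces in N, time in s.
With the tool pointing down it reaches from about 0.35 to 0.875 m from the base axis. Payload 4.2 kg.
Tool frame: the origin (TCP) lies at the very end of the fingers, on their centre line; the grasp point (between the pads) lies 19 mm behind it (r.pinch_z is the distance from the TCP to the grasp point, in m); z points along the fingers, y is the direction in which the jaws open and shut (so a half turn about z gives the same grasp; the last joint's range is limited). The gripper opens to 87 mm and grips with 3 to 60 N. Pads are 19 mm wide; open, the fingers measure 117 mm over their backs; the gripper's body (75 mm by 190 mm) begins 51 mm behind the grasp point.
Start: joints at [1.603, 0.385, 0.008, 0, -1.194, -0.259], TCP at [0.141, 0.609, 0.223] pointing down, gripper open.
Joint ranges: [-3.14, 3.14], [-1.21, 2.06], [-1.07, 1.41], [-3.16, 2.05], [-2.99, -0.16], [-3.1, 3.1]. Speed limits (rad/s): [2.79, 2.79, 3.14, 3.14, 3.14, 3.14].

### API

Orientations are given as a unit quaternion [x, y, z, w].
In Python, from plant import r gives the robot as it stands.
- The arm moves only by the shell command python3 -m jog 'ROWS' [FORCE]. ROWS is text: rows parted by semicolons, each of 7 numbers parted by spaces: the shift along the tool's x, y, z in cm, then the turn, a rotation vector about the tool's x, y, z in degrees, then the finger opening in cm, from 0 to 8.7. A call has 1 to 12 rows; each row is the pose to reach, as a shift and turn from the pose measured when the call began, along the tool's axes at that moment; what a row does not reach only later rows make up. A row lasts 1/10 s, in which the tool goes at most 50 mm and 8.59 degrees, less where a joint would pass 70% of its speed; a pose out of reach is approached as far as the arm can. A call with a gripper value outside its range is refused whole. The fingers move at their own pace and stop on an object; FORCE is the grip in N (left out, the last holds). Time passes only in rows, so rows that repeat a pose let the fingers close. It gives the time, the measured TCP pose, the force and the opening at its end, in the units of the state.
- r.observe(): the state, without advancing time (a new reading comes with each control period).
- r.grab_frame(name): name is "side" or "top"; returns a dict with "pixels" (400x640x3 uint8, blue, green, red), "mtx" (3x3 intrinsics, pixels), "dist_coeffs" ([k1, k2, p1, p2, k3] as OpenCV has them; the pictures are not rectified), "world_to_cam" (4x4, takes a point from world to camera coordinates). Camera axes: x right, y down, z forward; pixel columns grow to the right and rows downward; lengths in m; the calibration is good to about 2 mm. A picture is of the moment at which its call begins. There is no depth.
- r.finish_job(): hands the job in, once; it reports no verdict.
The state is a dict: "t": time; "joint_pos": joint angles; "qvel": joint speeds; "joint_torque": joint torques, N m; "position": TCP position; "tcp_rot": TCP orientation; "force": force on the tool from outside, world axes, zero at the start; "wrist_torque": the same for the moment, N m; "width": finger opening in m.
Only numpy, scipy, OpenCV 4.12 (cv2) and the standard library are available. Lean on these libraries where they do the work, as an engineer would, in place of code of your own. Each camera call takes 0.05 s, during which the arm holds its last target.

### The job

Move the four pipe fittings from the coloured plates on the wooden board to the grey rack, one to a slot, keeping their sequence: the fitting that stands at the robot's left end of the board goes into the slot next to the rack's red end stop, the next one into the slot beside it, and so on, so that the one at the right end of the board comes to stand farthest from the red stop. Leave each standing upright, same side up as before, in the middle of its slot, and let go of everything.

Things in the scene. Friction and masses are not known exactly. Their poses are not given: they have to be found in the camera images.
- coupling_mid (a point): light grey galvanised pipe coupling, a plain round sleeve with a thicker bead at both ends, 44 mm across, 41 mm high. Grip it across any diameter; loose, stands upright, axis z up. It starts on the blue plate, turned up to 0.2 rad to it. This point: its centre, 20.5 mm above its underside.
- reducer_mid (a point): dark grey-black iron bell reducer, round, bulging below and with a narrower neck on top, 54 mm across at the bulge, 38 mm high. Grip it across any diameter; loose, stands upright, axis z up. It starts on the yellow plate, turned up to 0.2 rad to it. This point: its centre, 19 mm above its underside.
- union_mid (a point): rust-brown pipe union, round ends with a wide six-sided nut round the middle, 47 mm across the flats (along its x axis), 54 mm over the corners (y), 47 mm high. Grip it across the flats, along x; loose, stands upright, axis z up. It starts on the green plate, turned up to 0.2 rad to it. This point: its centre, 23.5 mm above its underside.
- bushing_mid (a point): rust-brown hex bushing, a wide six-sided head on top of a threaded round foot, 48 mm across the flats (along its x axis), 55 mm over the corners (y), 32 mm high. Grip it across the flats, along x; loose, stands upright, axis z up. It starts on the white plate, turned up to 0.2 rad to it. This point: its centre, 16 mm above its underside.
- blue_plate: blue square plate 60x60x4 mm, fixed on the dark wooden board, under the coupling at the start. Origin: centre of its underside, 12 mm above the work surface; z up, y along the row to the robot's left (within 0.3 rad). The four plates are in a row at 74 mm pitch, in any order; the board is 340 (y) x 100 x 12 mm with a 10 mm high batten at either end.
- yellow_plate: yellow square plate 60x60x4 mm, fixed on the dark wooden board, under the reducer at the start. Origin: centre of its underside, 12 mm above the work surface; z up, y along the row to the robot's left (within 0.3 rad). The four plates are in a row at 74 mm pitch, in any order; the board is 340 (y) x 100 x 12 mm with a 10 mm high batten at either end.
- green_plate: green square plate 60x60x4 mm, fixed on the dark wooden board, under the union at the start. Origin: centre of its underside, 12 mm above the work surface; z up, y along the row to the robot's left (within 0.3 rad). The four plates are in a row at 74 mm pitch, in any order; the board is 340 (y) x 100 x 12 mm with a 10 mm high batten at either end.
- white_plate: white square plate 60x60x4 mm, fixed on the dark wooden board, under the bushing at the start. Origin: centre of its underside, 12 mm above the work surface; z up, y along the row to the robot's left (within 0.3 rad). The four plates are in a row at 74 mm pitch, in any order; the board is 340 (y) x 100 x 12 mm with a 10 mm high batten at either end.
- rack: grey rack, fixed: flat plate 340 (y) x 100 (x) x 12 mm with four slots in a row, each marked by a dark 62 mm square outline. Origin: centre of its underside; z up, y along the row to the robot's left (within 0.3 rad). Slot centres: x = 0, y = +111, +37, -37, -111 mm; floor 12 mm above the work surface. Dividers 4 mm thick, 8 mm high between slots; open at front and back (x).
- red_stop: red end stop of the grey rack, a fixed block 90x16x28 mm across one end (a like grey block is at the other). It may be at either end: y = +161 or -161 mm in the rack's frame. Origin: centre of its underside, 12 mm above the work surface. The slot next to it is centred 50 mm from it, the others 124, 198, 272 mm.
Mind the look-alikes: they are no part of the job. What is shaped like the part that bears bushing_mid but orange or purple is not meant.

How it is judged:
By the outcome, as a careful person would: the job done as asked, in the order asked, and still so for the second after the job is handed in, with the robot touching nothing.
It also fails if it takes over 112 s, if anything falls off the work surface, if the arm or the gripper's body presses on something with over 40 N, if the wrist force passes 120 N, or if a joint passes its speed limit or range.

## Working session

There is one attempt and no reset: what is moved stays moved. The work goes in short steps, Python scripts to look and compute and a shell command to move; the robot and the scene stay as the last step left them, time stands still between calls to the robot, and variables do not carry over. Pictures are saved under pics/ and viewed, and the job is handed in when it is done.

```bash
ls; mkdir -p pics; python3 - <<'E'
from plant import r
import cv2, numpy as np
print({k:np.round(v,3) for k,v in r.observe().items()})
for n in("side","top"):
    f=r.grab_frame(n); cv2.imwrite(f"pics/{n}0.png",f["pixels"]); np.savez(f"{n}0.npz",**f)
    print(n,np.round(f["mtx"],1),f["dist_coeffs"],np.round(f["world_to_cam"],3))
E
```

```text
pics
{'t': np.float64(0.0), 'joint_pos': array([ 1.603,  0.386,  0.007, -0.   , -1.194, -0.259]), 'qvel': array([ 0.   ,  0.001,  0.001,  0.001, -0.001, -0.001]), 'joint_torque': array([ 0.0000e+00, -3.9067e+01,  1.8740e+01,  4.2200e+00,  1.1000e-02,
       -0.0000e+00]), 'position': array([0.14 , 0.608, 0.221]), 'tcp_rot': array([ 0.994, -0.113, -0.   ,  0.001]), 'force': array([ 0.81 , -1.08 , -0.379]), 'wrist_torque': array([-0.026, -0.018,  0.011]), 'width': np.float64(0.087)}
side [[428.5   0.  311.9]
 [  0.  428.5 196.8]
 [  0.    0.    1. ]] [0.04085319 0.         0.         0.         0.        ] [[ 0.98  -0.197 -0.003 -0.455]
 [-0.131 -0.641 -0.756  0.044]
 [ 0.147  0.742 -0.654  1.43 ]
 [ 0.     0.     0.     1.   ]]
top [[494.4   0.  315.8]
 [  0.  494.4 201. ]
 [  0.    0.    1. ]] [0.03344289 0.         0.         0.         0.        ] [[ 0.01  -1.     0.008 -0.147]
 [-0.999 -0.01  -0.05   0.443]
 [ 0.05  -0.007 -0.999  1.806]
 [ 0.     0.     0.     1.   ]]
```

View pics/top0.png

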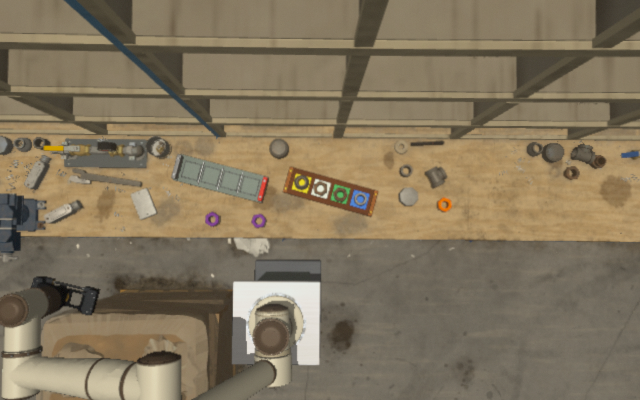

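View pics/side0.png

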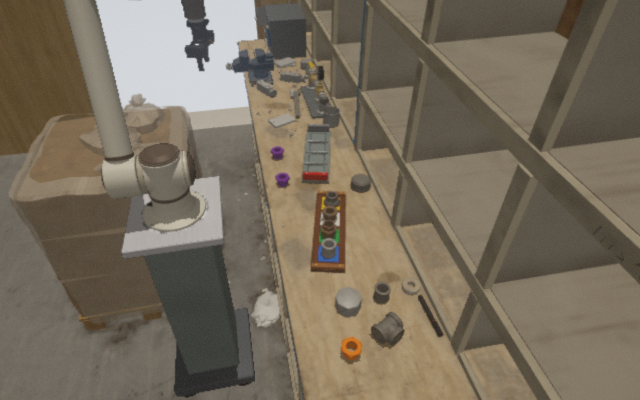

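Top view: from the robot's left, the plates run yellow (302,183), white (320,188), green (340,194), blue (360,199). The rack is around (220,178), with the red stop at its right end (264,189).

```bash
python3 - <<'E'
import cv2, numpy as np
t=cv2.imread("pics/top0.png"); s=cv2.imread("pics/side0.png")
a=cv2.resize(t[140:225,165:385],None,fx=3.6,fy=3.6,interpolation=cv2.INTER_CUBIC)
cv2.imwrite("pics/ztop.png",a)
cv2.imwrite("pics/zside.png",cv2.resize(s[115:275,270:390],None,fx=3.6,fy=3.6,interpolation=cv2.INTER_CUBIC))
E
```

```text
(no output)
```

View pics/ztop.png

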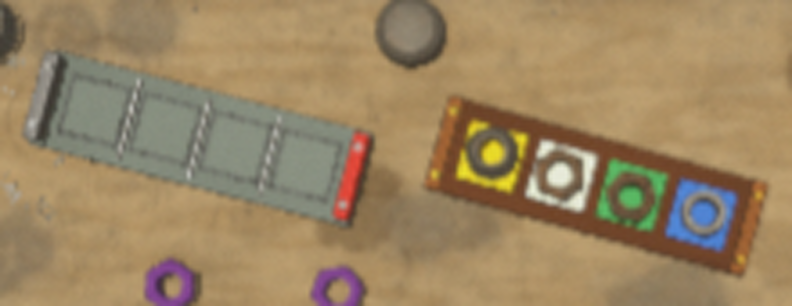

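View pics/zside.png

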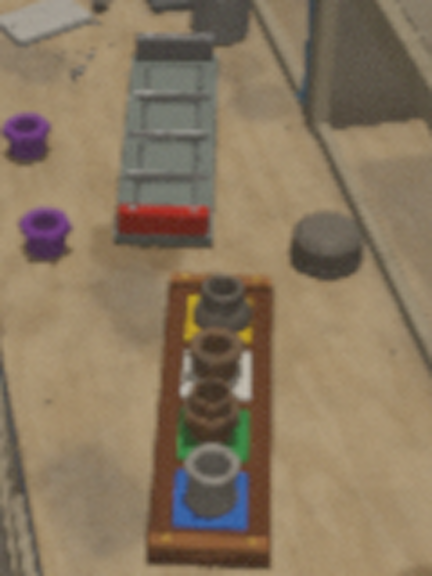

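```bash
cat > h.py <<'E'
import cv2, numpy as np
from scipy.optimize import least_squares
def load(p): return dict(np.load(p))
def proj(f,P):
    W=f["world_to_cam"]; rv,_=cv2.Rodrigues(W[:3,:3])
    q,_=cv2.projectPoints(np.asarray(P,float).reshape(-1,1,3),rv,W[:3,3],f["mtx"],f["dist_coeffs"]); return q[:,0]
def ray(f,uv):
    n=cv2.undistortPoints(np.array(uv,float).reshape(-1,1,2),f["mtx"],f["dist_coeffs"])[:,0]
    W=f["world_to_cam"];R=W[:3,:3];c=-R.T@W[:3,3]
    d=np.c_[n,np.ones(len(n))]@R; return c,d
def atz(f,uv,z):
    c,d=ray(f,uv); return c+d*((z-c[2])/d[:,2])[:,None]
def tri(f1,u1,f2,u2):
    A=[];b=[]
    for f,u in((f1,u1),(f2,u2)):
        c,d=ray(f,[u]);d=d[0]/np.linalg.norm(d[0]);M=np.eye(3)-np.outer(d,d);A.append(M);b.append(M@c)
    x,*_=np.linalg.lstsq(np.vstack(A),np.hstack(b),rcond=None); return x,np.linalg.norm(np.vstack(A)@x-np.hstack(b))
def pose(p,z,L):
    c,s=np.cos(p[2]),np.sin(p[2]);L=np.asarray(L,float)
    return np.c_[p[0]+c*L[:,0]-s*L[:,1],p[1]+s*L[:,0]+c*L[:,1],z+L[:,2]]
E
python3 - <<'E'
from h import *
for n in("top","side"):
    f=load(n+"0.npz"); print(n,"cam",ray(f,[[0,0]])[0])
    im=f["pixels"]; hsv=cv2.cvtColor(im,cv2.COLOR_BGR2HSV); 
    roi=np.zeros(im.shape[:2],bool)
    if n=="top": roi[160:218,255:385]=1
    else: roi[165:275,295:350]=1
    H,S,V=[hsv[...,i].astype(int) for i in range(3)]
    m=dict(red=((H<6)|(H>174))&(S>190)&(V>120),yellow=(abs(H-26)<5)&(S>170)&(V>120),white=(S<45)&(V>165),green=(abs(H-62)<14)&(S>110),blue=(abs(H-110)<12)&(S>100))
    for k,v in m.items():
        v=v&roi; nc,lab,st,ce=cv2.connectedComponentsWithStats(v.astype(np.uint8)); i=1+st[1:,4].argmax() if nc>1 else 0
        if not i: print(k,None);continue
        pts=np.argwhere(lab==i)[:,::-1].astype(np.float32); R=cv2.minAreaRect(pts)
        c=np.array(R[0]); z=.016 if k!="red" else .04
        print(k,st[i,4],np.round(c,1),np.round(R[1],1),round(R[2],1),"atz",np.round(atz(f,[c],z)[0],4))
E
```

```text
top cam [ 0.35287942 -0.12890228  1.8273021 ]
red 6 [264.1 184.8] [1.3 4.1] 18.4 atz [0.4997 0.0456 0.04  ]
yellow 94 [301.3 183. ] [16.8 16.8] 15.3 atz [ 0.5099 -0.0885  0.016 ]
white 60 [324.7 189.6] [ 7.5 16.2] 14.0 atz [ 0.4867 -0.175   0.016 ]
green 28 [346.3 189.1] [10.   4.5] 54.5 atz [ 0.4893 -0.2541  0.016 ]
blue 127 [359.3 199.2] [16.1 16.1] 15.9 atz [ 0.4527 -0.3023  0.016 ]
side cam [ 0.24086447 -1.1218599   0.96808802]
red 19 [314. 174.] [ 2. 10.] 90.0 atz [0.4814 0.0491 0.04  ]
yellow 30 [322.9 203. ] [ 2.8 12.2] 5.2 atz [ 0.4849 -0.0812  0.016 ]
white 24 [336.5 218.5] [11.  3.] 90.0 atz [ 0.5117 -0.1628  0.016 ]
green 45 [336.  235.5] [13.  4.] 90.0 atz [ 0.4921 -0.2357  0.016 ]
blue 151 [328.  253.5] [15. 20.] 90.0 atz [ 0.4515 -0.3022  0.016 ]
```

```bash
cat > fit.py <<'E'
from h import *
from scipy.optimize import minimize
F={n:load(n+"0.npz") for n in("top","side")}
SS=8
def box(x0,x1,y0,y1,z0,z1):
    return [[x,y,z] for z in(z0,z1) for x in(x0,x1) for y in(y0,y1)]
def hull(f,P): return cv2.convexHull(proj(f,P).astype(np.float32))[:,0]
def cov(polys,win):
    x0,y0,x1,y1=win; lab=np.zeros(((y1-y0)*SS,(x1-x0)*SS),np.uint8)
    for i,p in polys:
        q=((p+.5-[x0,y0])*SS-.5); cv2.fillPoly(lab,[np.round(q*16).astype(np.int32)],i,shift=4)
    n=max(i for i,_ in polys)+1
    return [cv2.resize((lab==i).astype(np.float32),None,fx=1/SS,fy=1/SS,interpolation=cv2.INTER_AREA) for i in range(n)]
def boardpolys(f,p,z):
    W=lambda L:hull(f,pose(p,z,L)); P=[]
    P.append((1,W(box(-.05,.05,-.17,.17,0,.012))))     # body (sides too)
    P.append((2,W(box(-.05,.05,-.17,.17,.012,.012))))
    for i,y in enumerate((.111,.037,-.037,-.111)):
        P.append((3+i,W(box(-.03,.03,y-.03,y+.03,.012,.016))))
    return P
def rackpolys(f,p,z):
    W=lambda L:hull(f,pose(p,z,L)); P=[]
    P.append((1,W(box(-.05,.05,-.17,.17,0,.012))))
    P.append((2,W(box(-.05,.05,-.17,.17,.012,.012))))
    P.append((3,W(box(-.045,.045,-.169,-.153,.012,.04)))); P.append((4,W(box(-.045,.045,-.169,-.153,.04,.04))))
    P.append((5,W(box(-.045,.045,.153,.169,.012,.04)))); P.append((6,W(box(-.045,.045,.153,.169,.04,.04))))
    return P
def resid(f,p,z,kind,win):
    P=(boardpolys if kind=="board" else rackpolys)(f,p,z)
    A=np.stack(cov(P,win),-1); im=f["pixels"][win[1]:win[3],win[0]:win[2]].astype(float)
    im=im
    w=np.ones(A.shape[:2])
    allb=cov([(1,hull(f,pose(p,z,box(-.06,.06,-.18,.18,0,.045))))],win)[1]; w*=allb>0
    if kind=="board":
        obs=[]
        for y,h in((.111,.058),(.037,.052),(-.037,.067),(-.111,.061)):
            a=np.linspace(0,6.28,24); L=[[.029*np.cos(t),y+.029*np.sin(t),zz] for t in a for zz in(.016,h)]
            obs.append((1,hull(f,pose(p,z,L))))
        for s in(-1,1): obs.append((1,hull(f,pose(p,z,box(-.052,.052,s*.161-.011,s*.161+.011,.012,.023)))))
        w*=cov(obs,win)[1]<.05
    w=w.ravel(); A=A.reshape(-1,A.shape[-1]);Y=im.reshape(-1,3)
    sel=w>0; A=A[sel];Y=Y[sel]
    C,*_=np.linalg.lstsq(A,Y,rcond=None); R=Y-A@C
    return np.abs(R).clip(0,60).mean()
WIN={("board","top"):(278,155,386,225),("board","side"):(300,180,360,282),("rack","top"):(165,145,278,212),("rack","side"):(292,115,340,192)}
def fit(kind,views,p0,freez=False):
    S=np.array([.003,.003,.02,.003])
    def c(q):
        p=p0+q[:3]*S[:3]; z=q[3]*S[3] if freez else 0
        return sum(resid(F[v],p,z,kind,WIN[kind,v]) for v in views)
    n=4 if freez else 3; best=None
    for k in range(3):
        x0=np.zeros(n) if best is None else best.x
        sim=np.vstack([x0]+[x0+2.5/(k+1)*np.eye(n)[i]*(1 if k%2==0 else -1) for i in range(n)])
        best=minimize(c,x0,method="Nelder-Mead",options=dict(initial_simplex=sim,maxiter=150,xatol=.02,fatol=1e-3))
    q=best.x; return p0+q[:3]*S[:3],(q[3]*S[3] if freez else 0),best.fun
if __name__=="__main__":
    pb=np.array([.483,-.195,np.arctan2(.5099-.4527,-.0885+.3023)]); 
    f=F["top"]; e=atz(f,[[180,167],[264,189]],.04)
    mid=e.mean(0);d=e[0]-e[1]; pr=np.array([mid[0],mid[1],np.arctan2(-d[0],d[1])]); pb[2]*=-1
    print("init",pb,pr)
    for k,p0 in(("board",pb),("rack",pr)):
        for vs,fz in((("top",),0),(("side",),0),(("top","side"),0),(("top","side"),1)):
            p,z,c=fit(k,vs,p0,fz); print(k,vs,np.round(p,4),round(z,4),round(c,2))
E
time python3 fit.py
```

```text
init [ 0.483      -0.195      -0.26141734] [ 0.52287423  0.19761039 -0.24619878]
board ('top',) [ 0.4813 -0.1952 -0.2623] 0 7.09
board ('side',) [ 0.4804 -0.1929 -0.264 ] 0 7.26
board ('top', 'side') [ 0.4806 -0.1945 -0.2654] 0 15.29
board ('top', 'side') [ 0.4807 -0.195  -0.2654] 0.0019 15.01
rack ('top',) [ 0.5254  0.2093 -0.2417] 0 8.37
rack ('side',) [ 0.524   0.2111 -0.2409] 0 8.63
rack ('top', 'side') [ 0.5252  0.21   -0.2467] 0 17.12
rack ('top', 'side') [ 0.5247  0.2084 -0.2467] 0.0016 17.03
real	0m32.453s
user	1m4.079s
sys	0m0.180s
```

```bash
cat > ov.py <<'E'
from fit import *
pb=np.array([.4807,-.1948,-.2645]); pr=np.array([.525,.2095,-.245])
def ovl(n,win,sc,out,grid=10):
    f=F[n]; x0,y0,x1,y1=win
    im=cv2.resize(f["pixels"][y0:y1,x0:x1],None,fx=sc,fy=sc,interpolation=cv2.INTER_CUBIC)
    def draw(P,col):
        q=((P+.5-[x0,y0])*sc-.5).round().astype(np.int32); cv2.polylines(im,[q],True,col,1,cv2.LINE_AA)
    R=lambda p,x,y,z:draw(proj(f,pose(p,0,[[-x,y[0],z],[x,y[0],z],[x,y[1],z],[-x,y[1],z]])),(255,0,255))
    for y in(.111,.037,-.037,-.111):
        R(pb,.03,(y-.03,y+.03),.016); R(pr,.031,(y-.031,y+.031),.012)
    R(pr,.045,(-.169,-.153),.04);R(pr,.045,(.153,.169),.04)
    R(pb,.05,(-.17,.17),.012);R(pr,.05,(-.17,.17),.012)
    for g in range((x0//grid+1)*grid,x1,grid): cv2.putText(im,str(g),(int((g-x0)*sc)-8,8),0,.3,(0,0,0),1); cv2.line(im,(int((g+.5-x0)*sc),10),(int((g+.5-x0)*sc),16),(0,0,0),1)
    for g in range((y0//grid+1)*grid,y1,grid): cv2.putText(im,str(g),(0,int((g-y0)*sc)+8),0,.3,(0,0,0),1)
    cv2.imwrite(out,im)
if __name__=="__main__":
    ovl("top",(165,148,275,210),7,"pics/o1.png"); ovl("top",(283,165,383,220),8,"pics/o2.png")
    ovl("side",(300,185,355,275),6.5,"pics/o3.png"); ovl("side",(295,115,340,190),7,"pics/o4.png")
E
python3 ov.py
```

```text
(no output)
```

View pics/o1.png

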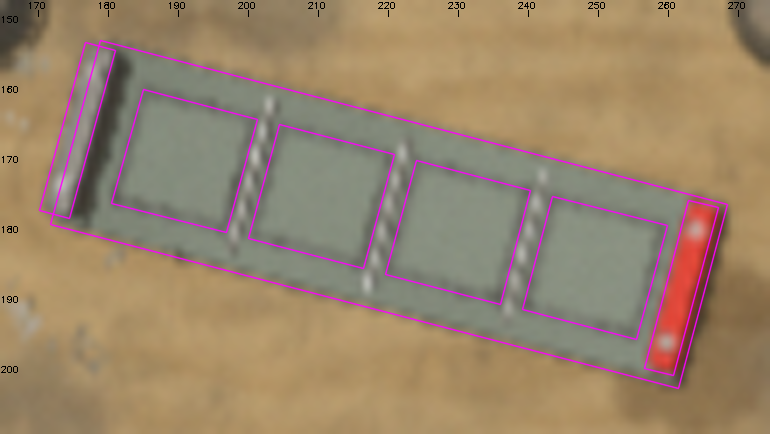

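View pics/o2.png

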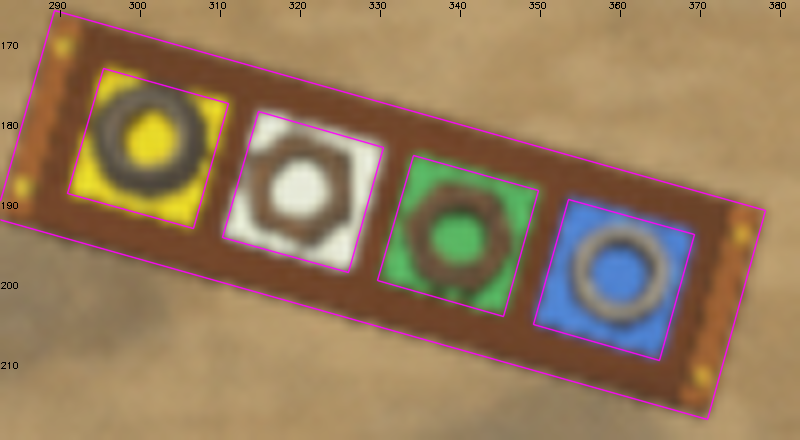

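View pics/o3.png

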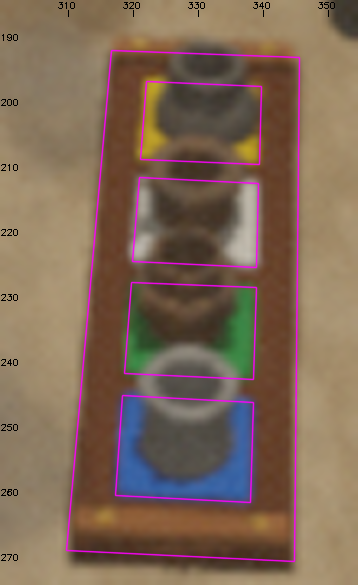

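View pics/o4.png

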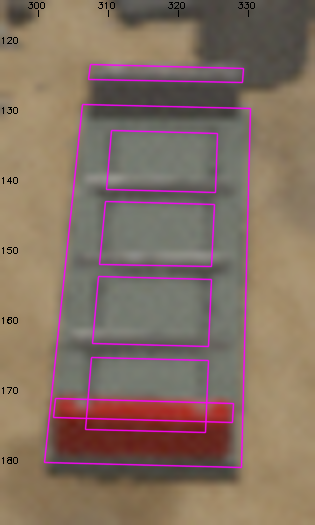

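```bash
python3 - <<'E'
from fit import *
pb=np.array([.4807,-.1948,-.2645]); t,s=F["top"],F["side"]
def loc(p): 
    d=np.asarray(p)[:2]-pb[:2]; c,q=np.cos(pb[2]),np.sin(pb[2]); return np.round([c*d[0]+q*d[1],-q*d[0]+c*d[1]],4)
for n,ut,us,z,yy in(("red",(301.6,182.1),(331.3,194.),.054,.111),("bus",(320.,188.25),(329.7,211.),.048,.037),("uni",(339.9,194.5),(328.7,222.7),.063,-.037),("cou",(359.9,198.6),(328.1,243.4),.057,-.111)):
    x,e=tri(t,ut,s,us); print(n,"tri",np.round(x,4),round(e,4),"loc",loc(x)-[0,yy],"| top@z",loc(atz(t,[ut],z)[0])-[0,yy],"side@z",loc(atz(s,[us],z)[0])-[0,yy])
E
python3 - <<'E'
import cv2
a=cv2.imread("pics/top0.png")[176:206,308:352]
cv2.imwrite("pics/hex.png",cv2.resize(a,None,fx=18,fy=18,interpolation=cv2.INTER_LANCZOS4))
E
```

```text
red tri [ 0.5099 -0.0908  0.0593] 0.0007 loc [ 0.001  -0.0029] | top@z [ 0.001  -0.0027] side@z [0.0014 0.0034]
bus tri [ 0.4894 -0.1571  0.0477] 0.0006 loc [-0.0015  0.0016] | top@z [-0.0019  0.0016] side@z [-0.0011  0.0014]
uni tri [ 0.4676 -0.2283  0.0683] 0.0027 loc [-0.0039  0.0013] | top@z [-0.0054  0.0009] side@z [-0.0021  0.007 ]
cou tri [ 0.4519 -0.3003  0.0573] 0.0008 loc [-0.0002  0.0016] | top@z [0.0004 0.0017] side@z [-0.0008  0.0018]
```

View pics/hex.png

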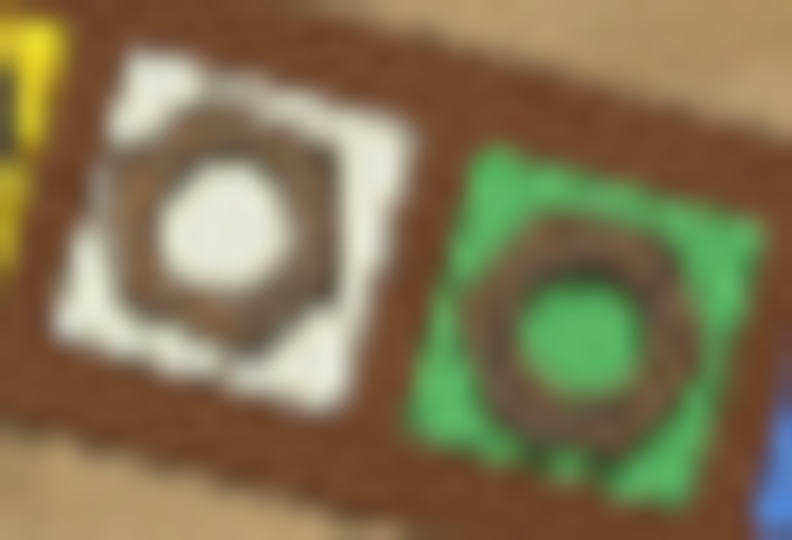

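```bash
cat > hexfit.py <<'E'
from fit import *
pb=np.array([.4807,-.1948,-.2645]); f=F["top"]
def hexP(x,y,a,af,z): 
    R=af/np.sqrt(3); return [[x+R*np.cos(a+np.pi/2+k*np.pi/3),y+R*np.sin(a+np.pi/2+k*np.pi/3),z] for k in range(6)]
def circ(x,y,r,z): return [[x+r*np.cos(t),y+r*np.sin(t),z] for t in np.linspace(0,6.28,30)]
for nm,yy,af,z0,z1,ztop in(("bush",.037,.048,.03,.048,.048),("union",-.037,.047,.03,.049,.063)):
    c0=pose(pb,0,[[0,yy,0]])[0]; u=proj(f,[[*c0[:2],.03]])[0]; win=(int(u[0])-13,int(u[1])-13,int(u[0])+14,int(u[1])+14)
    def cost(q,full=False):
        x,y=c0[0]+q[0]*.003,c0[1]+q[1]*.003;a=pb[2]+q[2]*.1; r=.013+q[3]*.002; px,py=q[4]*.001,q[5]*.001
        pp=pb+[px,py,0]
        P=[(1,hull(f,pose(pp,0,box(-.03,.03,yy-.03,yy+.03,.012,.016)))),(2,hull(f,hexP(x,y,a,af,z0)+hexP(x,y,a,af,z1))),(3,hull(f,circ(x,y,r,ztop)))]
        A=np.stack(cov(P,win),-1); Y=f["pixels"][win[1]:win[3],win[0]:win[2]].astype(float)
        A=cv2.GaussianBlur(A,(0,0),.4).reshape(-1,4);Y=Y.reshape(-1,3)
        C,*_=np.linalg.lstsq(A,Y,rcond=None);R=np.abs(Y-A@C).clip(0,50); return R.mean()
    res=[]
    for a0 in np.arange(-3,3.1,.5):
        b=minimize(cost,[0,0,a0,0,0,0],method="Nelder-Mead",options=dict(maxiter=500,initial_simplex=np.vstack([[0,0,a0,0,0,0]]+[np.array([0,0,a0,0,0,0])+.7*np.eye(6)[i] for i in range(6)])))
        res.append((b.fun,*b.x))
    for r in sorted(res)[:5]: print(nm,round(r[0],2),"xy",np.round([c0[0]+r[1]*.003,c0[1]+r[2]*.003],4),"yaw",round(pb[2]+r[3]*.1,3),"r",.013+r[4]*.002,np.round(r[5:],2))
E
python3 hexfit.py
```

```text
bush 15.24 xy [ 0.4895 -0.157 ] yaw -0.45 r 0.011843214224177813 [ 0.87 -0.43]
bush 15.24 xy [ 0.4891 -0.1569] yaw -0.415 r 0.012011773356583834 [ 0.78 -0.43]
bush 15.25 xy [ 0.4894 -0.1571] yaw -0.434 r 0.011682989303203835 [ 1.   -0.46]
bush 15.26 xy [ 0.4895 -0.1572] yaw -0.39 r 0.011883443375408247 [ 0.84 -0.7 ]
bush 15.3 xy [ 0.4889 -0.1567] yaw -0.468 r 0.012306600582192384 [ 0.81 -0.68]
union 18.65 xy [ 0.4664 -0.2288] yaw -0.301 r 0.009972891810511727 [ 0.91 -0.32]
union 18.68 xy [ 0.4671 -0.2286] yaw -0.137 r 0.010794998369576557 [ 1.13 -0.2 ]
union 18.69 xy [ 0.467  -0.2287] yaw -0.252 r 0.011866434032216313 [ 0.97 -0.31]
union 18.74 xy [ 0.4669 -0.2287] yaw -0.231 r 0.012067328458657635 [ 1.3  -0.21]
union 18.74 xy [ 0.4672 -0.2288] yaw -0.304 r 0.011800858217622504 [ 1.14 -0.34]
```

```bash
cat > wp.py <<'E'
import numpy as np
from plant import r
from scipy.spatial.transform import Rotation as R
def show(wps):
    """wps: list of (x,y,z,jaw_angle or None)"""
    o=r.observe(); p=np.array(o["position"]);q=R.from_quat(o["tcp_rot"])
    y=q.as_matrix()[:,1]; print("now",np.round(p,4),"jaw",round(np.arctan2(y[1],y[0]),4),"down",np.round(q.as_matrix()[:,2],3),"F",np.round(o["force"],1),"w",round(float(o["width"]),4),"t",round(float(o["t"]),2))
    for x,yy,z,a in wps:
        best=None
        for k in((0,) if a is None else(0,np.pi)):
            aa=np.arctan2(y[1],y[0]) if a is None else a+k
            Y=np.array([np.cos(aa),np.sin(aa),0]);Z=np.array([0,0,-1.]);X=np.cross(Y,Z)
            T=R.from_matrix(np.c_[X,Y,Z]); rv=(q.inv()*T).as_rotvec(degrees=True)
            if best is None or np.linalg.norm(rv)<np.linalg.norm(best): best=rv
        d=q.inv().apply(np.array([x,yy,z])-p)*100
        print((x,yy,z),"->",*np.round(d,2),"|",*np.round(best,1))
E
python3 - <<'E'
from wp import *
show([(.30,.50,.22,None),(.45,.35,.2,None),(.52,.15,.2,None),(.5105,-.0905,.15,-.2645)])
E
```

```text
now [0.1404 0.6085 0.2216] jaw -1.7978 down [-0.    -0.002 -1.   ] F [-0.8  0.3 -0.7] w 0.0868 t 0.1
(0.3, 0.5, 0.22) -> 17.99 6.98 0.17 | 0.1 -0.0 0.0
(0.45, 0.35, 0.2) -> 35.98 18.21 2.2 | 0.1 -0.0 0.0
(0.52, 0.15, 0.2) -> 47.3 36.12 2.23 | 0.1 -0.0 0.0
(0.5105, -0.0905, 0.15) -> 51.79 59.76 7.28 | 0.1 0.1 -87.9
```

```bash
python3 -m jog '4.5 1.75 0 0 0 5 8.7; 9 3.5 0 0 0 10 8.7; 13.5 5.2 0 0 0 15 8.7; 18 7 0 0 0 20 8.7; 21.6 9.2 0 0 0 25 8.7; 25.2 11.5 0 0 0 30 8.7; 28.8 13.7 0 0 0 36 8.7; 32.4 16 0 0 0 42 8.7; 36 18.2 0 0 0 48 8.7; 38.3 21.8 0 0 0 54 8.7; 40.5 25.4 0 0 0 60 8.7; 42.8 29 0 0 0 66 8.7' 25; python3 - <<'E'
from wp import *
print(np.round(r.observe()["joint_pos"],2))
show([(.52,.15,.18,-.2645),(.5105,-.0905,.12,-.2645)])
E
```

```text
t: 1.3
position: [0.4923, 0.2278, 0.2217]
tcp_rot: [0.77, -0.638, 0.0, 0.001]
force: [-0.1, -0.1, -0.2]
width: 0.0869
[ 0.73  0.25 -0.2   0.   -1.13 -0.55]
now [0.4923 0.2278 0.2217] jaw -2.9539 down [-0.001 -0.002 -1.   ] F [-0.1 -0.1 -0.2] w 0.0869 t 1.3
(0.52, 0.15, 0.18) -> 8.15 -1.28 4.18 | 0.1 -0.1 25.9
(0.5105, -0.0905, 0.12) -> 31.59 4.13 10.24 | 0.1 -0.1 25.9
```

```bash
python3 -m jog '4 0.4 1 0 0 5 8.7; 8 1 2 0 0 10 8.7; 12 1.5 3 0 0 15 8.7; 16 2 4 0 0 20 8.7; 20 2.6 5.5 0 0 25.9 8.7; 24 3.1 7 0 0 25.9 8.7; 28 3.6 8.5 0 0 25.9 8.7; 31.6 4.1 10.2 0 0 25.9 8.7; 31.6 4.1 10.2 0 0 25.9 8.7; 31.6 4.1 10.2 0 0 25.9 8.7'; python3 - <<'E'
from wp import *
print(np.round(r.observe()["joint_pos"],2))
import cv2
for n in("side","top"):
    f=r.grab_frame(n); np.savez(n+"1.npz",**f)
    p=f["pixels"]; c=p[130:290,250:400] if n=="side" else p[140:260,260:400]
    cv2.imwrite(f"pics/{n}1.png",cv2.resize(c,None,fx=4 if n=="top" else 3.7,fy=4 if n=="top" else 3.7,interpolation=cv2.INTER_CUBIC))
show([(.5105,-.0905,.12,-.2645),(.5105,-.0905,.019,-.2645)])
E
```

```text
t: 2.3
position: [0.5103, -0.0914, 0.1198]
tcp_rot: [-0.607, 0.795, -0.0, -0.002]
force: [0.2, 0.2, -0.3]
width: 0.087
[ 0.14  0.31 -0.39  0.   -0.87 -0.41]
now [ 0.5112 -0.09    0.1208] jaw 2.8778 down [-0.001 -0.002 -1.   ] F [-0.1  0.6 -0. ] w 0.0869 t 2.4
(0.5105, -0.0905, 0.12) -> 0.06 0.05 0.08 | -0.0 -0.1 0.0
(0.5105, -0.0905, 0.019) -> 0.04 0.05 10.18 | -0.0 -0.1 0.0
```

View pics/side1.png

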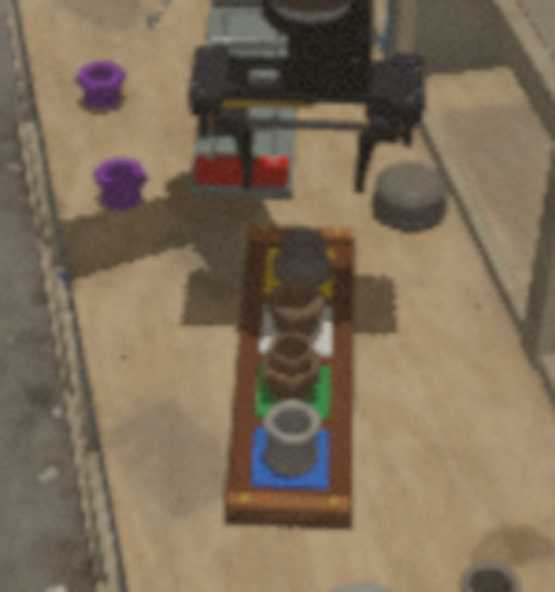

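View pics/top1.png

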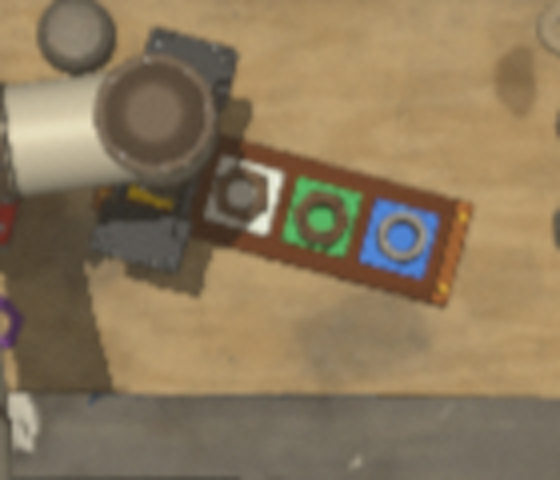

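```bash
python3 - <<'E'
from h import *
f=load("side1.npz")
c=np.array([.5107,-.0908,.120]);u=np.array([np.cos(-.2645),np.sin(-.2645),0])
print(proj(f,[c,c-u*.0435,c+u*.0435,c-u*.0585,c+u*.0585]))
p=f["pixels"][160:200,300:370]; cv2.imwrite("pics/tip.png",cv2.resize(p,None,fx=11,fy=11,interpolation=cv2.INTER_CUBIC))
E
```

```text
[[331.91105775 179.44045769]
 [318.21828108 178.90656745]
 [345.65400024 179.97478474]
 [313.50759567 178.72254517]
 [350.40525634 180.15916052]]
```

View pics/tip.png

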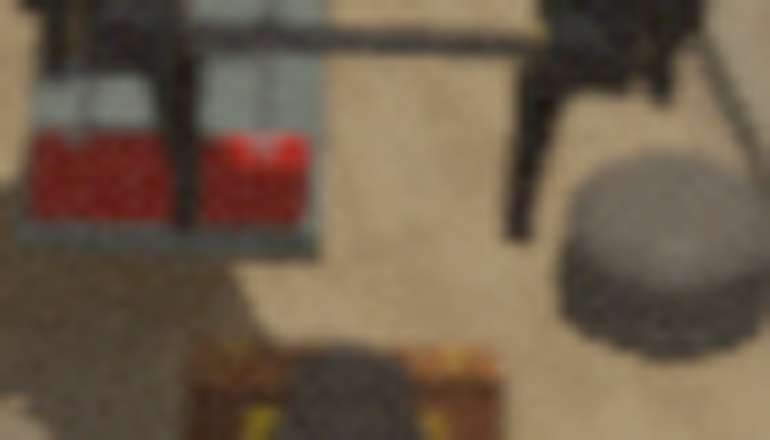

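```bash
python3 -m jog '0 0 3 0 0 0 8.7; 0 0 6 0 0 0 8.7; 0 0 8 0 0 0 8.7; 0 0 9.5 0 0 0 8.7; 0 0 10.1 0 0 0 8.7; 0 0 10.1 0 0 0 8.7; 0 0 10.1 0 0 0 4.5; 0 0 10.1 0 0 0 4.5; 0 0 10.1 0 0 0 4.5; 0 0 10.1 0 0 0 4.5; 0 0 10.1 0 0 0 4.5; 0 0 10.1 0 0 0 4.5' 25; python3 - <<'E'
from wp import *
show([])
E
```

```text
t: 3.6
position: [0.5116, -0.0904, 0.0201]
tcp_rot: [-0.608, 0.794, -0.001, -0.0]
force: [0.7, 0.0, 1.4]
width: 0.0519
now [ 0.5116 -0.0904  0.0201] jaw 2.8781 down [ 0.001 -0.002 -1.   ] F [0.7 0.  1.4] w 0.0519 t 3.6
```

```bash
python3 -m jog '0 0 0 0 0 0 4; 0 0 0 0 0 0 4; 0 0 -0.5 0 0 0 4; 0 0 -1 0 0 0 4; 0 0 -1.5 0 0 0 4' 30; python3 - <<'E'
from wp import *
import cv2
f=r.grab_frame("side"); p=f["pixels"][160:240,290:370]; cv2.imwrite("pics/g1.png",cv2.resize(p,None,fx=7,fy=7,interpolation=cv2.INTER_CUBIC))
show([])
E
```

```text
t: 4.1
position: [0.5112, -0.0903, 0.0352]
tcp_rot: [-0.608, 0.794, -0.001, -0.001]
force: [0.7, 0.6, -2.5]
width: 0.0516
now [ 0.5119 -0.0903  0.0362] jaw 2.8782 down [ 0.002 -0.002 -1.   ] F [ 0.3 -0.2 -2.9] w 0.0517 t 4.15
```

View pics/g1.png

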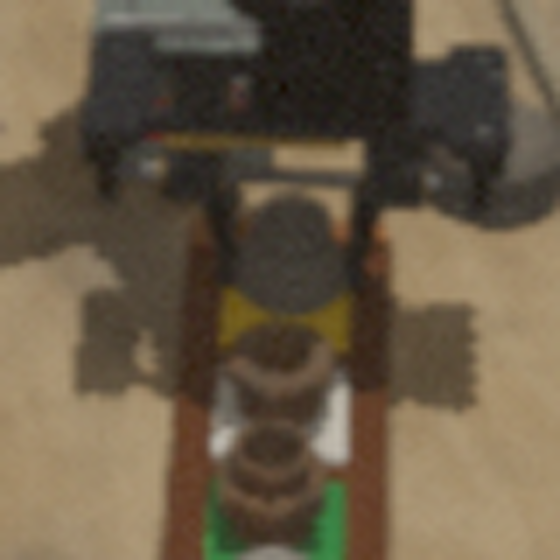

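```bash
python3 - <<'E'
from wp import *
show([(.4981,.1018,.09,-.245),(.4981,.1018,.03,-.245)])
E
```

```text
now [ 0.5119 -0.0903  0.0362] jaw 2.8782 down [ 0.002 -0.002 -1.   ] F [ 0.3 -0.2 -2.9] w 0.0517 t 4.15
(0.4981, 0.1018, 0.09) -> -18.18 6.32 -5.43 | -0.1 -0.1 -1.1
(0.4981, 0.1018, 0.03) -> -18.19 6.34 0.57 | -0.1 -0.1 -1.1
```

```bash
python3 -m jog '0 0 -2 0 0 0 4; 0 0 -4.5 0 0 0 4; -2 0.7 -5.4 0 0 0 4; -4.5 1.6 -5.4 0 0 -1 4; -7.5 2.6 -5.4 0 0 -1 4; -10.5 3.7 -5.4 0 0 -1 4; -13.5 4.7 -5.4 0 0 -1 4; -16.5 5.7 -5.4 0 0 -1 4; -18 6.3 -5.4 0 0 -1 4; -18.2 6.3 -5.4 0 0 -1 4; -18.2 6.3 -4 0 0 -1 4; -18.2 6.3 -2.5 0 0 -1 4'; python3 - <<'E'
from wp import *
import cv2
for n,(a,b,c,d) in(("side",(100,200,270,370)),("top",(140,220,170,290))):
    f=r.grab_frame(n); p=f["pixels"][a:b,c:d]; cv2.imwrite(f"pics/{n}2.png",cv2.resize(p,None,fx=6,fy=6,interpolation=cv2.INTER_CUBIC)); np.savez(n+"2.npz",**f)
show([(.4981,.1018,.018,-.245)])
E
```

```text
t: 5.35
position: [0.4986, 0.1018, 0.0609]
tcp_rot: [-0.615, 0.789, -0.002, 0.001]
force: [-0.3, -0.3, -3.3]
width: 0.0517
now [0.4967 0.1005 0.0589] jaw 2.8944 down [-0.003 -0.005 -1.   ] F [-0.5 -0.  -2.9] w 0.0519 t 5.45
(0.4981, 0.1018, 0.018) -> -0.18 -0.12 4.09 | 0.1 -0.3 -0.1
```

View pics/side2.png

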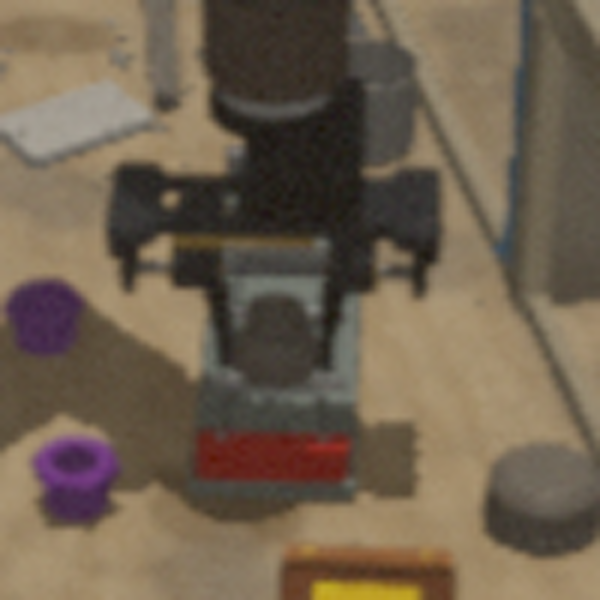

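```bash
python3 -m jog '-0.1 -0.05 1.5 0 0 0 4; -0.1 -0.05 3 0 0 0 4; -0.1 -0.05 4.0 0 0 0 4; -0.1 -0.05 4.2 0 0 0 4; -0.1 -0.05 4.2 0 0 0 4'; python3 - <<'E'
from wp import *
show([(.4981,.1018,.016,-.245)])
E
```

```text
t: 5.95
position: [0.4975, 0.101, 0.0172]
tcp_rot: [-0.615, 0.789, -0.001, -0.003]
force: [-0.7, 0.1, -3.2]
width: 0.0516
now [0.4975 0.101  0.0172] jaw 2.8944 down [-0.003 -0.005 -1.   ] F [-0.7  0.1 -3.2] w 0.0516 t 5.95
(0.4981, 0.1018, 0.016) -> -0.09 -0.04 0.11 | 0.1 -0.3 -0.1
```

```bash
python3 -m jog '-0.1 0 0.1 0 0 0 4; -0.1 0 0.15 0 0 0 4; -0.1 0 0.2 0 0 0 4; -0.1 0 0.2 0 0 0 4'
```

```text
t: 6.35
position: [0.4984, 0.1023, 0.0161]
tcp_rot: [-0.615, 0.789, -0.001, -0.002]
force: [-0.8, 0.7, 2.6]
width: 0.0519
```

```bash
python3 -m jog '0 0 0 0 0 0 6; 0 0 0 0 0 0 7.5; 0 0 0 0 0 0 8; 0 0 0 0 0 0 8.5; 0 0 -1 0 0 0 8.7; 0 0 -3 0 0 0 8.7; 0 0 -6 0 0 0 8.7; 0 0 -8 0 0 0 8.7; 0 0 -8 0 0 0 8.7'; python3 - <<'E'
from wp import *
show([(.4893,-.157,.105,-.43),(.4893,-.157,.021,-.43)])
E
```

```text
t: 7.25
position: [0.5007, 0.1037, 0.0998]
tcp_rot: [-0.615, 0.789, -0.002, 0.002]
force: [-0.0, -0.3, -0.2]
width: 0.0868
now [0.5007 0.1037 0.0998] jaw 2.8956 down [ 0.006 -0.001 -1.   ] F [-0.  -0.3 -0.2] w 0.0868 t 7.25
(0.4893, -0.157, 0.105) -> 25.56 -5.24 -0.5 | -0.3 0.1 10.5
(0.4893, -0.157, 0.021) -> 25.56 -5.19 7.9 | -0.3 0.1 10.5
```

```bash
python3 -m jog '3 -0.6 -0.5 0 0 2 8.7; 7 -1.4 -0.5 0 0 4 8.7; 11 -2.3 -0.5 0 0 6 8.7; 15 -3.1 -0.5 0 0 8 8.7; 19 -3.9 -0.5 0 0 10.5 8.7; 23 -4.7 -0.5 0 0 10.5 8.7; 25.6 -5.2 -0.5 0 0 10.5 8.7; 25.6 -5.2 -0.5 0 0 10.5 8.7; 25.6 -5.2 1 0 0 10.5 8.7; 25.6 -5.2 3 0 0 10.5 8.7; 25.6 -5.2 4 0 0 10.5 8.7; 25.6 -5.2 4 0 0 10.5 8.7'; python3 - <<'E'
from wp import *
import cv2
f=r.grab_frame("side");np.savez("side3.npz",**f); p=f["pixels"][130:260,280:370]; cv2.imwrite("pics/g3.png",cv2.resize(p,None,fx=6,fy=4.6,interpolation=cv2.INTER_CUBIC))
f=r.grab_frame("top"); np.savez("top3.npz",**f)
p=f["pixels"][145:215,168:278];cv2.imwrite("pics/t3.png",cv2.resize(p,None,fx=7,fy=7,interpolation=cv2.INTER_CUBIC))
show([(.4893,-.157,.06,-.43),(.4893,-.157,.021,-.43)])
E
```

```text
t: 8.45
position: [0.4878, -0.1567, 0.0585]
tcp_rot: [-0.541, 0.841, -0.001, 0.001]
force: [0.2, 0.4, 0.8]
width: 0.0873
now [ 0.4894 -0.1569  0.0602] jaw 2.7134 down [ 0.006 -0.001 -1.   ] F [-0.5 -0.8  0.4] w 0.0872 t 8.55
(0.4893, -0.157, 0.06) -> 0.01 0.0 0.02 | -0.3 0.1 0.1
(0.4893, -0.157, 0.021) -> 0.01 0.03 3.92 | -0.3 0.1 0.1
```

View pics/g3.png

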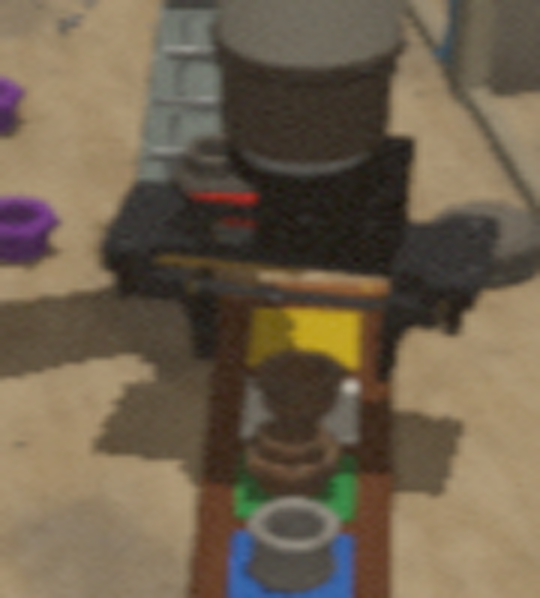

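View pics/t3.png

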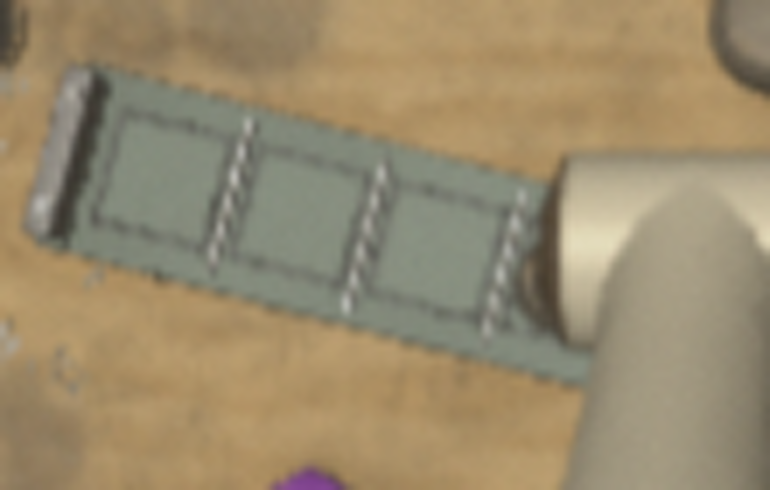

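```bash
python3 -m jog '0 0 1.5 0 0 0 8.7; 0 0 3 0 0 0 8.7; 0 0 3.7 0 0 0 8.7; 0 0 3.9 0 0 0 8.7; 0 0 3.9 0 0 0 8.7; 0 0 3.9 0 0 0 4; 0 0 3.9 0 0 0 4; 0 0 3.9 0 0 0 4; 0 0 3.9 0 0 0 4; 0 0 3.9 0 0 0 4; 0 0 3.9 0 0 0 4; 0 0 3.9 0 0 0 4' 30; python3 -m jog '0 0 0 0 0 0 4; 0 0 -1 0 0 0 4; 0 0 -2 0 0 0 4;0 0 -4 0 0 0 4; 0 0 -6 0 0 0 4;0 0 -6.5 0 0 0 4; 0 0 -6.5 0 0 0 4';  python3 - <<'E'
from wp import *
show([(.5160,.1736,.088,-.245),(.5160,.1736,.0175,-.245)])
E
```

```text
t: 9.75
position: [0.4898, -0.157, 0.0213]
tcp_rot: [-0.541, 0.841, -0.002, 0.002]
force: [0.1, 0.4, -0.4]
width: 0.0465
t: 10.45
position: [0.4899, -0.1569, 0.0875]
tcp_rot: [-0.541, 0.841, -0.003, 0.003]
force: [0.8, -0.5, -1.4]
width: 0.0464
now [ 0.4899 -0.1569  0.0875] jaw 2.7134 down [ 0.009 -0.001 -1.   ] F [ 0.8 -0.5 -1.4] w 0.0464 t 10.45
(0.516, 0.1736, 0.088) -> -31.15 11.35 -0.07 | -0.5 0.1 -10.5
(0.516, 0.1736, 0.0175) -> -31.13 11.41 6.98 | -0.5 0.1 -10.5
```

```bash
python3 -m jog '-1.5 0.5 0 0 0 0 4; -4.5 1.6 0 0 0 -1 4; -7.5 2.7 0 0 0 -2 4; -10.5 3.8 0 0 0 -3.5 4; -13.5 4.9 0 0 0 -5 4; -16.5 6 0 0 0 -6.5 4; -19.5 7.1 0 0 0 -8 4; -22.5 8.2 0 0 0 -9 4; -25.5 9.3 0 0 0 -10.5 4; -28.5 10.4 0 0 0 -10.5 4; -30.6 11.1 0 0 0 -10.5 4; -31.1 11.3 0 0 0 -10.5 4'; python3 -m jog '0 0 0 0 0 0 4; 0 0 1 0 0 0 4; 0 0 3 0 0 0 4; 0 0 4 0 0 0 4; 0 0 4 0 0 0 4'; python3 - <<'E'
from wp import *
show([(.5160,.1736,.0175,-.245)])
E
```

```text
t: 11.65
position: [0.5161, 0.1749, 0.0862]
tcp_rot: [-0.616, 0.787, -0.003, 0.003]
force: [0.4, -0.2, -0.8]
width: 0.0459
t: 12.15
position: [0.5149, 0.173, 0.0441]
tcp_rot: [-0.616, 0.788, -0.003, 0.0]
force: [-0.5, -1.0, -0.9]
width: 0.0463
now [0.5149 0.173  0.0441] jaw 2.8975 down [ 0.003 -0.004 -1.   ] F [-0.5 -1.  -0.9] w 0.0463 t 12.15
(0.516, 0.1736, 0.0175) -> -0.1 -0.08 2.66 | -0.3 -0.2 0.1
```

```bash
python3 -m jog '0 0 1.2 0 0 0 4; -0.05 -0.05 2.2 0 0 0 4; -0.05 -0.05 2.5 0 0 0 4; -0.05 -0.05 2.6 0 0 0 4; -0.05 -0.05 2.65 0 0 0 4; -0.05 -0.05 2.7 0 0 0 4;-0.05 -0.05 2.7 0 0 0 4'
```

```text
t: 12.85
position: [0.5158, 0.1734, 0.0174]
tcp_rot: [-0.616, 0.788, -0.003, 0.0]
force: [0.3, 0.4, -1.0]
width: 0.0463
```

```bash
python3 -m jog '0 0 0.05 0 0 0 4; 0 0 0.1 0 0 0 4; 0 0 0.1 0 0 0 4'
```

```text
t: 13.15
position: [0.5158, 0.1734, 0.0173]
tcp_rot: [-0.616, 0.788, -0.003, 0.001]
force: [-2.3, -1.2, 4.9]
width: 0.0466
```

Contact. I'll release and go to the union.

```bash
python3 -m jog '0 0 0 0 0 0 6; 0 0 0 0 0 0 7.5; 0 0 0 0 0 0 8.5; 0 0 -0.3 0 0 0 8.7; 0 0 -1.5 0 0 0 8.7; 0 0 -4 0 0 0 8.7; 0 0 -7 0 0 0 8.7; 0 0 -9 0 0 0 8.7; 0 0 -9 0 0 0 8.7'; python3 - <<'E'
from wp import *
show([(.467,-.2286,.106,-.26),(.467,-.2286,.0205,-.26)])
E
```

```text
t: 14.05
position: [0.5176, 0.175, 0.1115]
tcp_rot: [-0.616, 0.788, -0.004, 0.005]
force: [0.4, 0.5, -0.4]
width: 0.0866
now [0.5176 0.175  0.1115] jaw 2.8987 down [ 0.012  0.    -1.   ] F [ 0.4  0.5 -0.4] w 0.0866 t 14.05
(0.467, -0.2286, 0.106) -> 40.4 -4.79 0.49 | -0.7 0.2 1.0
(0.467, -0.2286, 0.0205) -> 40.42 -4.69 9.04 | -0.7 0.2 1.0
```

```bash
python3 -m jog '3 -0.4 0 0 0 0 8.7; 7 -0.8 0 0 0 0.5 8.7; 11 -1.3 0 0 0 1 8.7; 15 -1.8 0 -0.7 0 1 8.7; 19 -2.3 0 -0.7 0 1 8.7; 23 -2.7 0 -0.7 0 1 8.7; 27 -3.2 0 -0.7 0 1 8.7; 31 -3.7 0.2 -0.7 0 1 8.7; 35 -4.2 0.5 -0.7 0 1 8.7; 38.5 -4.6 0.5 -0.7 0 1 8.7; 40.4 -4.8 0.5 -0.7 0 1 8.7; 40.4 -4.8 0.5 -0.7 0 1 8.7'; python3 -m jog '0 0 2 0 0 0 8.7; 0 0 4 0 0 0 8.7; 0 0 4 0 0 0 8.7;0 0 4 0 0 0 8.7';python3 - <<'E'
from wp import *
import cv2
f=r.grab_frame("side");np.savez("side4.npz",**f); p=f["pixels"][130:270,280:370]; cv2.imwrite("pics/g4.png",cv2.resize(p,None,fx=4.2,fy=4.2,interpolation=cv2.INTER_CUBIC))
f=r.grab_frame("top"); np.savez("top4.npz",**f)
p=f["pixels"][145:215,168:278];cv2.imwrite("pics/t4.png",cv2.resize(p,None,fx=7,fy=7,interpolation=cv2.INTER_CUBIC))
show([(.467,-.2286,.0205,-.26)])
E
```

```text
t: 15.25
position: [0.4662, -0.2306, 0.1054]
tcp_rot: [-0.608, 0.794, 0.002, 0.001]
force: [-0.6, -0.4, 0.2]
width: 0.087
t: 15.65
position: [0.4663, -0.23, 0.0655]
tcp_rot: [-0.608, 0.794, 0.002, 0.0]
force: [0.9, 0.5, -0.1]
width: 0.0872
now [ 0.467  -0.2302  0.0664] jaw 2.8784 down [ 0.001  0.003 -1.   ] F [0.9 0.4 1. ] w 0.087 t 15.75
(0.467, -0.2286, 0.0205) -> -0.14 0.04 4.59 | 0.0 0.2 -0.2
```

View pics/g4.png

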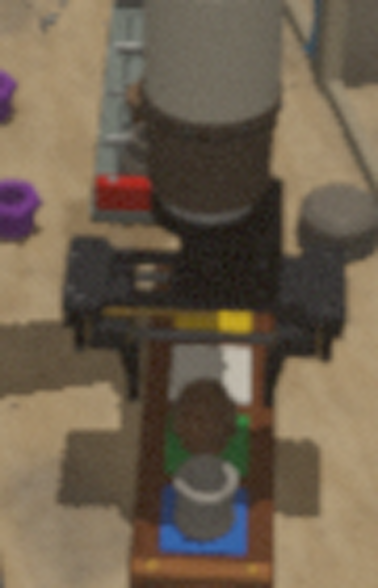

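View pics/t4.png

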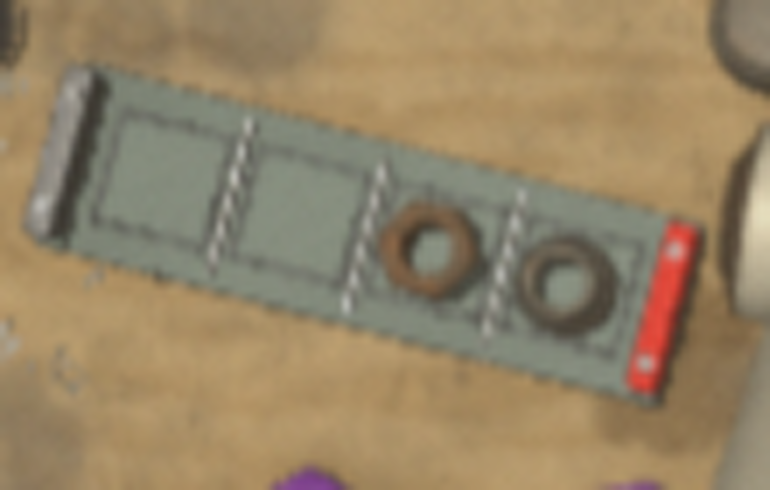

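```bash
python3 - <<'E'
from h import *
f=load("top4.npz")
pr=np.array([.525,.2095,-.245]); s=pose(pr,0,[[0,-.037,.04],[0,-.111,.025],[0,-.111,.045]]);print(proj(f,s))
print(s[:2,:2],atz(f,[[228.9,180.2]],.04),atz(f,[[248.4,185.1]],.025))
E
```

```text
[[228.67543055 179.97384456]
 [249.00589405 185.47412783]
 [248.30237225 185.02132314]]
[[0.51602542 0.17360492]
 [0.49807625 0.10181476]] [[0.5152135  0.17278015 0.04      ]] [[0.49942149 0.1040435  0.025     ]]
```

Both placed fittings sit within about 2 mm of their slot centres: the bushing ring is at pixel (228.9,180.2) against 228.7,180.0 expected. Next is the union.

```bash
python3 -m jog '-0.1 0 1.5 0 0 0 8.7; -0.1 0 3 0 0 0 8.7; -0.1 0 4.2 0 0 0 8.7; -0.1 0 4.6 0 0 0 8.7; -0.1 0 4.6 0 0 0 8.7; -0.1 0 4.6 0 0 0 4; -0.1 0 4.6 0 0 0 4; -0.1 0 4.6 0 0 0 4; -0.1 0 4.6 0 0 0 4; -0.1 0 4.6 0 0 0 4; -0.1 0 4.6 0 0 0 4; -0.1 0 4.6 0 0 0 4' 30; python3 -m jog '0 0 0 0 0 0 4; 0 0 -1 0 0 0 4; 0 0 -2 0 0 0 4;0 0 -4 0 0 0 4; 0 0 -6 0 0 0 4;0 0 -7.5 0 0 0 4; 0 0 -7.5 0 0 0 4';  python3 - <<'E'
from wp import *
show([(.5340,.2454,.097,-.245),(.5340,.2454,.0165,-.245)])
E
```

```text
t: 16.95
position: [0.4679, -0.2293, 0.0207]
tcp_rot: [-0.608, 0.794, 0.0, 0.002]
force: [0.4, -1.4, -0.6]
width: 0.0463
t: 17.65
position: [0.4694, -0.2299, 0.0986]
tcp_rot: [-0.608, 0.794, -0.002, 0.003]
force: [1.0, -0.6, -1.8]
width: 0.0465
now [ 0.4694 -0.2299  0.0986] jaw 2.8791 down [ 0.008  0.001 -1.   ] F [ 1.  -0.6 -1.8] w 0.0465 t 17.65
(0.534, 0.2454, 0.097) -> -47.57 6.09 0.26 | -0.4 0.2 -1.0
(0.534, 0.2454, 0.0165) -> -47.55 6.15 8.31 | -0.4 0.2 -1.0
```

```bash
python3 -m jog '-1.5 0.2 0 0 0 0 4; -4.5 0.6 0 0 0 0 4; -8 1 0 0 0 0 4; -12 1.5 0 0 0 -1 4; -16 2 0 0 0 -1 4; -20 2.6 0 0 0 -1 4; -24 3.1 0 0 0 -1 4; -28 3.6 0 0 0 -1 4; -32 4.1 0 0 0 -1 4; -36 4.6 0.2 0 0 -1 4; -40 5.1 0.2 0 0 -1 4; -44 5.6 0.2 0 0 -1 4'; python3 -m jog '-2 0.25 0 0 0 0 4; -3.3 0.4 0 0 0 0 4; -3.5 0.45 0 0 0 0 4; -3.5 0.45 2 0 0 0 4; -3.5 0.45 4 0 0 0 4;  -3.5 0.45 5 0 0 0 4; -3.5 0.45 5 0 0 0 4; -3.5 0.45 5 0 0 0 4'; python3 - <<'E'
from wp import *
show([(.5340,.2454,.017,-.245)])
E
```

```text
t: 18.85
position: [0.5286, 0.2109, 0.0967]
tcp_rot: [-0.615, 0.788, -0.002, 0.002]
force: [0.6, 0.5, -1.1]
width: 0.0465
t: 19.65
position: [0.5335, 0.2455, 0.0472]
tcp_rot: [-0.615, 0.788, -0.002, 0.003]
force: [-1.5, -0.3, -2.0]
width: 0.0465
now [0.5335 0.2455 0.0472] jaw 2.896 down [ 0.006  0.    -1.   ] F [-1.5 -0.3 -2. ] w 0.0465 t 19.65
(0.534, 0.2454, 0.017) -> -0.0 -0.03 3.02 | -0.4 0.1 -0.0
```

```bash
python3 -m jog '0 0 1.2 0 0 0 4; 0 0 2.4 0 0 0 4; 0 0 2.8 0 0 0 4; 0 0 2.9 0 0 0 4; 0 0 2.95 0 0 0 4; 0 0 3 0 0 0 4; 0 0 3 0 0 0 4'
```

```text
t: 20.35
position: [0.5339, 0.2456, 0.0175]
tcp_rot: [-0.615, 0.788, -0.002, 0.003]
force: [0.6, -0.9, -1.8]
width: 0.0467
```

```bash
python3 -m jog '0 0 0.05 0 0 0 4; 0 0 0.1 0 0 0 4; 0 0 0.1 0 0 0 4'
```

```text
t: 20.65
position: [0.5341, 0.2458, 0.0168]
tcp_rot: [-0.615, 0.788, -0.002, 0.003]
force: [-0.5, 0.4, -0.5]
width: 0.0466
```

```bash
python3 -m jog '0 0 0.05 0 0 0 4; 0 0 0.1 0 0 0 4; 0 0 0.1 0 0 0 4'
```

```text
t: 20.95
position: [0.5341, 0.2458, 0.0167]
tcp_rot: [-0.615, 0.788, -0.002, 0.003]
force: [-1.2, -0.7, 5.0]
width: 0.0468
```

```bash
python3 -m jog '0 0 0 0 0 0 6; 0 0 0 0 0 0 7.5; 0 0 0 0 0 0 8.5; 0 0 -0.3 0 0 0 8.7; 0 0 -1.5 0 0 0 8.7; 0 0 -4 0 0 0 8.7; 0 0 -7 0 0 0 8.7; 0 0 -9 0 0 0 8.7; 0 0 -9 0 0 0 8.7'; python3 - <<'E'
from wp import *
show([(.4520,-.3003,.107,-.26),(.4520,-.3003,.0205,-.26)])
E
```

```text
t: 21.85
position: [0.5355, 0.2472, 0.1112]
tcp_rot: [-0.616, 0.788, -0.002, 0.008]
force: [0.2, 0.6, 0.5]
width: 0.0867
now [0.5355 0.2472 0.1112] jaw 2.8973 down [ 0.015  0.006 -1.   ] F [0.2 0.6 0.5] w 0.0867 t 21.85
(0.452, -0.3003, 0.107) -> 55.14 -5.13 -0.02 | -0.7 0.5 0.9
(0.452, -0.3003, 0.0205) -> 55.22 -5.02 8.63 | -0.7 0.5 0.9
```

```bash
python3 -m jog '3 -0.3 0 0 0 0 8.7; 7 -0.6 0 -0.7 0.5 0 8.7; 11.5 -1 0 -0.7 0.5 0.9 8.7; 16 -1.5 0 -0.7 0.5 0.9 8.7; 20.5 -1.9 0 -0.7 0.5 0.9 8.7; 25 -2.3 0 -0.7 0.5 0.9 8.7; 29.5 -2.7 0 -0.7 0.5 0.9 8.7; 34 -3.2 0 -0.7 0.5 0.9 8.7; 38.5 -3.6 0 -0.7 0.5 0.9 8.7; 43 -4 0 -0.7 0.5 0.9 8.7; 47.5 -4.4 0 -0.7 0.5 0.9 8.7; 51.5 -4.8 0 -0.7 0.5 0.9 8.7'; python3 -m jog '2 -0.2 0 0 0 0 8.7; 3.5 -0.3 0 0 0 0 8.7; 3.6 -0.3 2 0 0 0 8.7; 3.6 -0.3 3.5 0 0 0 8.7; 3.6 -0.3 3.5 0 0 0 8.7; 3.6 -0.3 3.5 0 0 0 8.7';python3 - <<'E'
from wp import *
show([(.452,-.3003,.0205,-.26)])
E
```

```text
t: 23.05
position: [0.4566, -0.266, 0.1068]
tcp_rot: [-0.609, 0.793, 0.0, 0.0]
force: [0.9, 0.8, -0.7]
width: 0.087
t: 23.65
position: [0.4504, -0.3012, 0.0719]
tcp_rot: [-0.61, 0.793, 0.0, 0.0]
force: [-0.2, 0.2, 0.3]
width: 0.0875
now [ 0.4504 -0.3012  0.0719] jaw 2.882 down [-0.     0.001 -1.   ] F [-0.2  0.2  0.3] w 0.0875 t 23.65
(0.452, -0.3003, 0.0205) -> -0.13 -0.14 5.14 | 0.0 0.0 0.0
```

```bash
python3 -m jog '-0.1 -0.1 1.5 0 0 0 8.7; -0.1 -0.1 3 0 0 0 8.7; -0.1 -0.1 4.5 0 0 0 8.7; -0.1 -0.1 5.1 0 0 0 8.7; -0.1 -0.1 5.1 0 0 0 8.7; -0.1 -0.1 5.1 0 0 0 4; -0.1 -0.1 5.1 0 0 0 4; -0.1 -0.1 5.1 0 0 0 4; -0.1 -0.1 5.1 0 0 0 3.5; -0.1 -0.1 5.1 0 0 0 3.5; -0.1 -0.1 5.1 0 0 0 3.5; -0.1 -0.1 5.1 0 0 0 3.5' 30; python3 -m jog '0 0 0 0 0 0 3.5; 0 0 -1 0 0 0 3.5; 0 0 -2 0 0 0 3.5;0 0 -4 0 0 0 3.5; 0 0 -6 0 0 0 3.5;0 0 -8 0 0 0 3.5; 0 0 -8 0 0 0 3.5';  python3 - <<'E'
from wp import *
show([(.5519,.3172,.1,-.245),(.5519,.3172,.0165,-.245)])
E
```

```text
t: 24.85
position: [0.4519, -0.3006, 0.021]
tcp_rot: [-0.61, 0.793, -0.0, 0.0]
force: [0.9, 0.0, 0.4]
width: 0.042
t: 25.55
position: [0.454, -0.3015, 0.1046]
tcp_rot: [-0.61, 0.792, -0.003, 0.002]
force: [0.8, -0.6, -1.3]
width: 0.042
now [ 0.454  -0.3015  0.1046] jaw 2.8828 down [ 0.007 -0.003 -1.   ] F [ 0.8 -0.6 -1.3] w 0.042 t 25.55
(0.5519, 0.3172, 0.1) -> -62.32 6.37 0.37 | -0.4 -0.0 -0.8
(0.5519, 0.3172, 0.0165) -> -62.32 6.44 8.72 | -0.4 -0.0 -0.8
```

```bash
python3 -m jog '-1.5 0.2 0 0 0 0 3.5; -4.5 0.5 0 0 0 0 3.5; -8.5 0.9 0 0 0 0 3.5; -13 1.3 0 0 0 -0.8 3.5; -17.5 1.8 0 0 0 -0.8 3.5; -22 2.2 0 0 0 -0.8 3.5; -26.5 2.7 0 0 0 -0.8 3.5; -31 3.2 0 0 0 -0.8 3.5; -35.5 3.6 0 0 0 -0.8 3.5; -40 4.1 0 0 0 -0.8 3.5; -44.5 4.5 0 0 0 -0.8 3.5; -49 5 0 0 0 -0.8 3.5'; python3 -m jog '-4 0.5 0 0 0 0 3.5; -8 0.9 0 0 0 0 3.5; -11 1.25 0 0 0 0 3.5; -13 1.5 0 0 0 0 3.5; -13.3 1.5 0 0 0 0 3.5;  -13.3 1.5 2 0 0 0 3.5; -13.3 1.5 4 0 0 0 3.5; -13.3 1.5 5 0 0 0 3.5; -13.3 1.5 5 0 0 0 3.5;-13.3 1.5 5 0 0 0 3.5'; python3 - <<'E'
from wp import *
show([(.5519,.3172,.017,-.245)])
E
```

```text
t: 26.75
position: [0.5298, 0.1871, 0.1028]
tcp_rot: [-0.616, 0.788, -0.003, 0.001]
force: [0.7, -0.2, -1.3]
width: 0.0425
t: 27.75
position: [0.5478, 0.3195, 0.0528]
tcp_rot: [-0.616, 0.788, -0.003, 0.001]
force: [0.1, -0.3, -0.6]
width: 0.0419
now [0.5478 0.3195 0.0528] jaw 2.8973 down [ 0.006 -0.004 -1.   ] F [ 0.1 -0.3 -0.6] w 0.0419 t 27.75
(0.5519, 0.3172, 0.017) -> 0.11 -0.43 3.58 | -0.4 -0.1 0.0
```

```bash
python3 -m jog '0.1 -0.3 0 0 0 0 3.5; 0.1 -0.45 1.2 0 0 0 3.5; 0.1 -0.45 2.4 0 0 0 3.5; 0.1 -0.45 3.2 0 0 0 3.5; 0.1 -0.45 3.4 0 0 0 3.5; 0.1 -0.45 3.5 0 0 0 3.5; 0.1 -0.45 3.5 0 0 0 3.5'; python3 - <<'E'
from wp import *
show([(.5519,.3172,.017,-.245)])
E
```

```text
t: 28.45
position: [0.5523, 0.3175, 0.0177]
tcp_rot: [-0.616, 0.788, -0.003, 0.001]
force: [-0.3, 0.0, -0.8]
width: 0.0423
now [0.5523 0.3175 0.0177] jaw 2.8975 down [ 0.006 -0.004 -1.   ] F [-0.3  0.  -0.8] w 0.0423 t 28.45
(0.5519, 0.3172, 0.017) -> 0.03 0.03 0.07 | -0.4 -0.1 0.1
```

```bash
python3 -m jog '0 0 0.05 0 0 0 3.5; 0 0 0.1 0 0 0 3.5; 0 0 0.1 0 0 0 3.5'
```

```text
t: 28.75
position: [0.5526, 0.3178, 0.0172]
tcp_rot: [-0.616, 0.788, -0.003, 0.002]
force: [-0.3, 1.4, -0.1]
width: 0.0418
```

```bash
python3 -m jog '0 0 0.05 0 0 0 3.5; 0 0 0.1 0 0 0 3.5; 0 0 0.1 0 0 0 3.5'
```

```text
t: 29.05
position: [0.5526, 0.3178, 0.0171]
tcp_rot: [-0.616, 0.788, -0.003, 0.002]
force: [-2.6, -1.3, 4.9]
width: 0.0425
```

```bash
python3 -m jog '0 0 0 0 0 0 6; 0 0 0 0 0 0 7.5; 0 0 0 0 0 0 8.5; 0 0 -0.3 0 0 0 8.7; 0 0 -1.5 0 0 0 8.7; 0 0 -4 0 0 0 8.7; 0 0 -7 0 0 0 8.7; 0 0 -10 0 0 0 8.7; 0 0 -13 0 0 0 8.7'; python3 - <<'E'
from wp import *
show([(.33,.52,.2,None)])
E
```

```text
t: 29.95
position: [0.5518, 0.3182, 0.1494]
tcp_rot: [-0.616, 0.788, -0.003, 0.003]
force: [0.4, 0.1, 0.8]
width: 0.0869
now [0.5518 0.3182 0.1494] jaw 2.8981 down [ 0.008 -0.002 -1.   ] F [0.4 0.1 0.8] w 0.0869 t 29.95
(0.33, 0.52, 0.2) -> -14.24 26.35 -5.28 | -0.5 -0.0 -0.0
```

```bash
python3 -m jog '-1.5 3 -1 0 0 -3 8.7; -3 6 -2 0 0 -6 8.7; -5 9 -3 0 0 -10 8.7; -7 12 -4 0 0 -14 8.7; -9 15 -5 0 0 -18 8.7; -10.5 18 -5 0 0 -22 8.7; -12 21 -5 0 0 -26 8.7; -13 24 -5 0 0 -30 8.7; -14 26 -5 0 0 -33 8.7; -14 26 -5 0 0 -33 8.7'; python3 - <<'E'
from wp import *
import cv2
for n,(a,b,c,d),s in(("side",(110,195,290,345),7),("top",(145,215,168,278),7)):
    f=r.grab_frame(n);np.savez(n+"5.npz",**f);cv2.imwrite(f"pics/{n}5.png",cv2.resize(f["pixels"][a:b,c:d],None,fx=s,fy=s,interpolation=cv2.INTER_CUBIC)); cv2.imwrite(f"pics/full_{n}5.png",f["pixels"])
show([])
E
```

```text
t: 30.95
position: [0.3309, 0.5186, 0.1983]
tcp_rot: [0.816, -0.579, 0.004, -0.002]
force: [-0.7, 0.5, -0.6]
width: 0.087
now [0.3326 0.517  0.198 ] jaw -2.8088 down [ 0.009 -0.001 -1.   ] F [-0.8  0.4 -0.2] w 0.0872 t 31.05
```

View pics/side5.png

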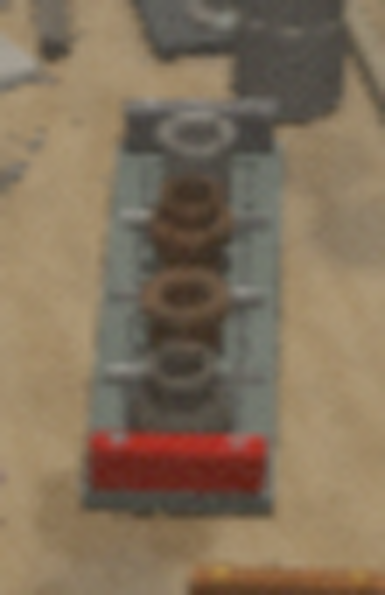

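View pics/top5.png

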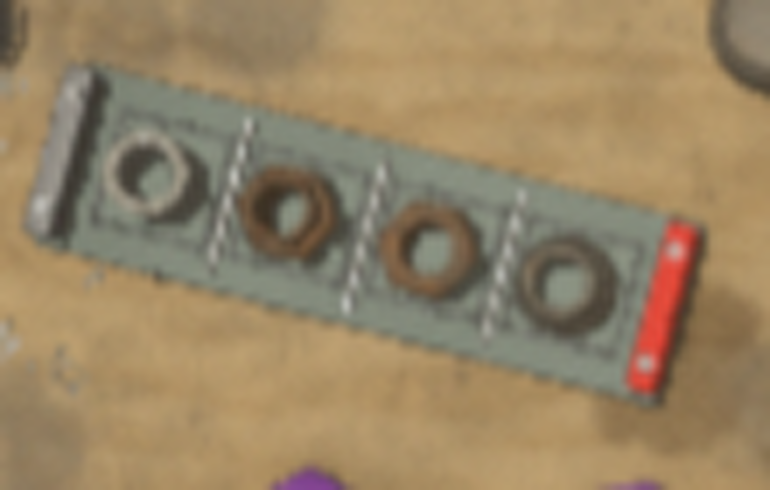

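View pics/full_top5.png

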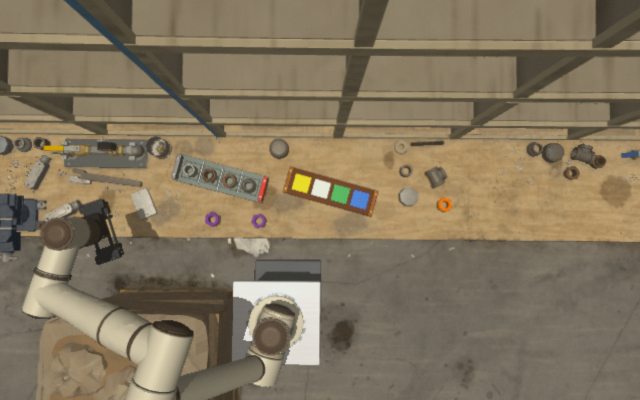

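The four fittings stand in order: reducer (566,284 in the crop, by the red stop), bushing (430,250), union (287,212), coupling (149,172). Now a numerical check of the centring.

```bash
python3 - <<'E'
from h import *
t,s=load("top5.npz"),load("side5.npz"); pr=np.array([.525,.2095,-.245])
def loc(p):
    d=np.asarray(p)[:2]-pr[:2]; c,q=np.cos(pr[2]),np.sin(pr[2]); return np.round([c*d[0]+q*d[1],-q*d[0]+c*d[1]],4)
U=lambda u,v,x0,y0:(u/7+x0-.5,v/7+y0-.5)
for n,a,b,zt,zs,y in(("red",(566,284),(181,362),.03,.05,-.111),("bus",(430,250),(184,293),.044,.044,-.037),("uni",(287,212),(187,195),.04,.059,.037),("cou",(149,172),(197,132),.053,.053,.111)):
    a=U(*a,168,145);b=U(*b,290,110); x,e=tri(t,a,s,b)
    print(n,"top",loc(atz(t,[a],zt)[0])-[0,y],"side",loc(atz(s,[b],zs)[0])-[0,y],"tri z",x[2].round(3),round(e,4))
E
```

```text
red top [0.0006 0.0019] side [-0.0011  0.0074] tri z 0.057 0.0001
bus top [-0.0008 -0.0019] side [-0.0024  0.0042] tri z 0.049 0.0008
uni top [-0.0002  0.0012] side [-0.0037  0.0026] tri z 0.064 0.0015
cou top [ 0.0011 -0.0022] side [-0.0008  0.0034] tri z 0.057 0.0011
```

```bash
python3 - <<'E'
from plant import r
print(r.finish_job())
E
```

```text
the job is handed in; nothing more can be done
None
```

I moved all four fittings to the grey rack in order and handed the job in at about 31 s. From the red stop outward they are the reducer, bushing, union and coupling. I let go of each one once it touched the slot floor (about 5 N or less), and the arm is parked clear with the gripper open.

**Last checks:** in both pictures all four stand upright, same side up, and the coloured plates are empty. The top camera puts each within about 2.2 mm of its slot centre.

**Where the views disagreed:** the side camera reads them up to 7 mm along the row and 4 mm across it. Triangulated heights also came out about 4–7 mm high. I took this as an error in the side view, because it shifts all four the same way along the row, so I trusted the top view and corrected nothing.

**Grip width:** the gripper read about 0.5–2 mm less than the nominal size on every part. Nothing slipped.

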